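# Shut down the warming chest and leave it open to air

## Task

The warming chest has to be switched off and left open to air out. Take the culture flask off the chest's lid and lay it down gently, flat inside the shallow steel tray, keeping it level on the way; turn the isolator's bar handle a quarter turn, fully round to off; and only then, with the flask off it and the power off, lift the chest's lid steadily all the way back until it rests on its stop, and let go. Leave the other things on the bench where they are.

Things in the scene. Friction and masses are not known exactly. Their poses are not given: they have to be found in the camera images.
- chest: White warming chest, fixed to the bench: case 195 deep (x) by 180 wide (y) by 105 high, its grey lid on top, two black rubber stop blocks standing up behind the hinge. Origin: centre underside. Its front (lid handle) is towards its -x: the case spans x -85 to +110 in its frame. z up.
- lid (a joint): Lid angle in rad: 0 closed, 1.75 fully open, resting on the stop (10 degrees past upright). The hinge is stiff: the lid stays at any angle where it is left.
- lid_hinge (a point): Point on the lid's hinge axis, mid width, 65 mm behind the chest's origin and 105 mm up. The axis runs along the chest's y. The lid is a slab 150 deep by 180 wide by 14 thick; closed, its top is 120 mm above the bench. The point's frame turns with the lid.
- lid_handle (a point): Centre of the lid's steel handle, a round bar 10 mm in diameter and 90 mm long parallel to the hinge, held by two end legs 35 mm in front of the lid's front edge (30 mm clear gap), 185 mm from the hinge axis and 8 mm above it when closed. Frame turns with the lid.
- flask: Clear culture flask lying flat on the chest's lid at the start: body 66 long (x) by 48 wide (y) by 30 high, then a neck with a white screw cap 27 mm in diameter, reaching to x = +63. Origin: centre of the body's underside. About 60 g.
- tray: Shallow steel tray, fixed to the bench, 180 (x) by 160 (y), rim 10 mm high, walls 3 mm, floor 3 mm thick. Origin: centre of its underside. It stands to one side of the chest, the isolator on the other; which is which varies.
- isolator: Grey power isolator box, fixed to the bench, 120 deep by 110 wide, with a sloping top panel that looks up and towards its front (-x), 35 degrees off horizontal, and a black bar handle on it. Origin: centre underside; the panel's centre is at x = -5, z = 83 mm in its frame. On the panel a short line marks ON (at the upper edge) and a round dot marks OFF (at the left edge, +y).
- handle (a joint): Angle of the isolator's bar handle in rad about the panel's outward normal, anticlockwise positive seen from above: about 0 is ON (pointer up the slope, towards the line), 1.571 is OFF, against its end stop (pointer to the left, towards the dot). Stays where it is left.
- handle_grip (a point): Grip point of the isolator handle, on its axis, 27 mm out from the panel. The bar is 50 long, 14 wide and stands from 12 to 38 mm off the panel, with a small pointer nose at one end. The point's x is along the bar towards the pointer, y across it, z outward along the axis (35 degrees from vertical).
- bottle: Bystander: capped bottle, 66 mm in diameter, 150 high. Origin: centre underside.
- jar: Bystander: squat amber jar, 60 mm in diameter, 80 high. Origin: centre underside.
- dishes: Bystander: two stacked dishes, 60 mm in diameter, 27 high together. Origin: centre underside.
- marker: Bystander: marker pen lying flat, 120 long, 14 high. Origin: underside, near its middle.
- beaker: Bystander: beaker 70 mm in diameter, 90 high. Origin: centre underside.
- rack: Bystander: grey tube rack 60 by 130 by 51 high. Origin: centre underside.

How it is judged (in metres and radians):
On the way:
1. the isolator is off (within 8 degrees of its stop) with the lid still shut (value of joint handle above 1.43 rad and value of joint lid below 0.08 rad), for 0.2 s.
At the end, for the whole second after the job is handed in: The lid rests on its stop (within 0.06 rad of 1.75), the isolator handle is off (within 0.14 rad of 1.571), and the flask lies flat and still on the tray's floor (its origin within 70 mm along x and 60 mm along y of the tray's centre, tilted under 0.12 rad) (value of joint lid above 1.69 rad and value of joint handle above 1.43 rad and x of flask in the frame of tray between -0.07 and 0.07 m and y of flask in the frame of tray between -0.06 and 0.06 m and z of flask in the frame of tray below 0.008 m and angle between flask's own z axis and vertical below 0.12 rad and linear speed of flask below 0.02 m/s); the robot touches nothing.
It fails at once if the lid is raised (over 0.15 rad) while the isolator is not off or the flask is not in the tray (value of joint lid above 0.15 rad and (value of joint handle below 1.4 rad or horizontal distance between flask and tray above 0.11 m)).
It fails at once if the lid is flung (faster than 3 rad/s) (velocity of joint lid above 3 rad/s).
It fails at once if the flask is tipped more than 0.6 rad (angle between flask's own z axis and vertical above 0.6 rad).
It fails at once if the flask is dropped or thrown (faster than 0.7 m/s while not held) (linear speed of flask above 0.7 m/s and contact force between flask and the fingers below 0.05 N).
It fails at once if a bystander is moved more than 40 mm (distance of any of bottle, jar, dishes, marker, beaker, rack from where it was at the start of the episode above 0.04 m).
It also fails if it takes over 72 s, if anything falls off the work surface, if the arm or the gripper's body presses on something with over 40 N, if the wrist force passes 120 N, or if a joint passes its speed limit or range.

## Robot

A 6-joint arm with a two-finger parallel gripper is mounted at the origin on the work surface. World frame = base frame: x ahead of the robot, y to its left, z up, the work surface at z = 0. Lengths are in mm, angles in rad, forces in N, time in s.
With the tool pointing down it reaches from about 350 to 975 mm from the base axis. Payload 7.1 kg.
Tool frame: the origin (TCP) lies between the finger pads; the fingertips stand 19 mm ahead of it and the grasp point (between the pads) is the TCP (ctrl.tcp_to_tips is the distance from the TCP to the fingertips, in mm); z points along the fingers, y is the line along which they close (so a half turn about z gives the same grasp; the last joint's range is limited). The gripper opens to 88 mm and grips with 3 to 60 N. Pads are 20 mm wide; open, the fingers measure 115 mm over their backs; the gripper's body (75 mm by 178 mm) begins 61 mm behind the grasp point.
Start: joints at [-0.019, 0.423, 1.63, -0, 1.089, -0.019], TCP at [624.984, 0.026, 241.675] pointing down, gripper open.
Joint ranges: [-3, 3], [-0.9, 2.11], [0.09, 2.58], [-1.31, 4.45], [0.11, 2.69], [-2.54, 2.54]. Speed limits (rad/s): [2.39, 2.39, 3.01, 3.14, 3.14, 3.14].

## Interface

Orientations are given as a rotation vector (axis times angle).
In Python, from workcell import status, optics, ctrl gives the robot as it stands. The module is installed in compiled form; this text tells all that it offers.
- The arm moves only by the shell command python3 -m inch 'ROWS'. ROWS is JSON, a list that holds one entry, the list of rows, each a list of 7 numbers: the shift along the tool's x, y, z in mm, then the turn, a rotation vector about the tool's x, y, z in rad, then the opening in per cent of the stroke, from 0 (shut) to 100 (fully open). A call has 1 to 20 rows; each row is the pose to reach, as a shift and turn from the pose commanded when the call began, along the tool's axes at that moment; what a row does not reach only later rows make up. A row lasts 1/10 s, in which the tool goes at most 50 mm and 8.59 degrees, less where a joint would pass 70% of its speed; a pose out of reach is approached as far as the arm can. A call with a gripper value outside its range is refused whole. The fingers move at their own pace and stop on an object; the grip force is fixed at half the most. Time passes only in rows, so rows that repeat a pose let the fingers close. It gives the time, the measured TCP pose, the force, the opening and the grip force at its end, in the units of the state.
- status.get_obs(): the state, without advancing time (a new reading comes with each control period).
- optics.get_image(name): name is "scene" or "side" or "wrist"; returns a dict with "frame" (400x640x3 uint8, red, green, blue), "fx", "fy", "cx", "cy" (pixels), "rvec" (rotation vector, rad) and "tvec" (3), from world to camera coordinates, as OpenCV has them; the wrist camera has in their place "hand_eye" (4x4, takes a point from camera to tool coordinates, whose origin is the TCP and whose axes are the flange's). Camera axes: x right, y down, z forward; pixel columns grow to the right and rows downward; lengths in mm; the calibration is good to about 2 mm. A picture is of the moment at which its call begins: read the wrist's pose just before it. There is no depth.
- ctrl.close_job(): hands the job in; it is judged then, once.
The state is a dict: "t": time; "qpos": joint angles; "qvel": joint speeds; "joint_torque": joint torques, N m; "ee_pos": TCP position; "orientation": TCP orientation; "ft_force": force on the tool from outside, world axes, zero at the start; "moment": the same for the moment, N m; "width": finger opening in mm; "grasp_force": force on a finger pad.
Only numpy, scipy, OpenCV 4.12 (cv2) and the standard library are available. Lean on these libraries where they do the work, as an engineer would, in place of code of your own. Each camera call takes 0.05 s, during which the arm holds its last target. There are 200 camera calls.

## Working session

There is one attempt and no reset: what is moved stays moved. The work goes in short steps, Python scripts to look and compute and a shell command to move; the robot and the scene stay as the last step left them, time stands still between calls to the robot, and variables do not carry over. Pictures are saved under pics/ and viewed, at most 10 in all, crops included, and the job is handed in when it is done.

```bash
mkdir -p pics; cat > h.py <<'E'
import numpy as np, cv2
from scipy.spatial.transform import Rotation as R
from workcell import status, optics, ctrl
def grab(name,fn=None):
    o=status.get_obs(); d=optics.get_image(name)
    K=np.array([[d['fx'],0,d['cx']],[0,d['fy'],d['cy']],[0,0,1.]])
    if name=='wrist':
        T=np.eye(4);T[:3,:3]=R.from_rotvec(o['orientation']).as_matrix();T[:3,3]=o['ee_pos'];T=T@np.array(d['hand_eye'])
        A,c=T[:3,:3],T[:3,3]
    else:
        Rm=R.from_rotvec(np.ravel(d['rvec'])).as_matrix();A=Rm.T;c=-A@np.ravel(d['tvec'])
    if fn: cv2.imwrite(fn,cv2.cvtColor(d['frame'],cv2.COLOR_RGB2BGR))
    np.savez('cam_%s.npz'%name,K=K,A=A,c=c,f=d['frame'])
    return K,A,c,d['frame']
def load(name):
    z=np.load('cam_%s.npz'%name); return z['K'],z['A'],z['c'],z['f']
def ray(cam,uv):
    r=cam[1]@np.linalg.inv(cam[0])@np.array([uv[0],uv[1],1.]);return cam[2],r/np.linalg.norm(r)
def onz(cam,uv,z):
    c,r=ray(cam,uv);return c+r*(z-c[2])/r[2]
def tri(a,u,b,v):
    c1,r1=ray(a,u);c2,r2=ray(b,v)
    s=np.linalg.lstsq(np.stack([r1,-r2],1),c2-c1,rcond=None)[0]
    p,q=c1+r1*s[0],c2+r2*s[1];return (p+q)/2,np.linalg.norm(p-q)
def proj(cam,p):
    q=cam[0]@cam[1].T@(np.array(p)-cam[2]);return q[:2]/q[2]
E
python3 - <<'E'
from h import *
for n in ['scene','side','wrist']:
    c=grab(n,f'pics/{n}0.png');print(n,c[2].round(),c[1][:,2].round(2))
a=cv2.imread('pics/scene0.png')
o=status.get_obs();print(o)
E
```

```text
scene [981. 682. 676.] [-0.43 -0.68 -0.59]
side [ 102. -842.  836.] [ 0.39  0.69 -0.61]
wrist [624.  81. 385.] [-0.   -0.29 -0.96]
{'t': 0.15, 'qpos': array([-1.90110380e-02,  4.23730062e-01,  1.63044722e+00, -3.50976156e-05,
        1.08858827e+00, -1.89595758e-02]), 'qvel': array([-0.00076402, -0.00197744, -0.001318  , -0.00148388,  0.00018404,
       -0.00138721]), 'joint_torque': array([ 9.52650989e-04, -5.44981134e+01, -2.73919362e+01,  6.45430083e-02,
        2.04369903e-02, -3.19723256e-05]), 'ee_pos': array([6.24622691e+02, 1.69548813e-02, 2.41066230e+02]), 'orientation': array([-2.22089809e+00, -2.22081999e+00,  1.31263313e-03]), 'ft_force': array([-1.2938308 ,  0.01161882,  0.48502674]), 'moment': array([-0.02685733,  0.06363463,  0.0172679 ]), 'grasp_force': 0.0, 'width': 87.80221038245317}
```

View pics/scene0.png

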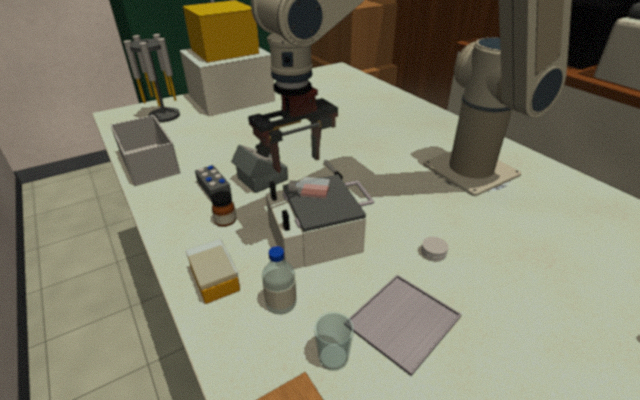

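View pics/side0.png

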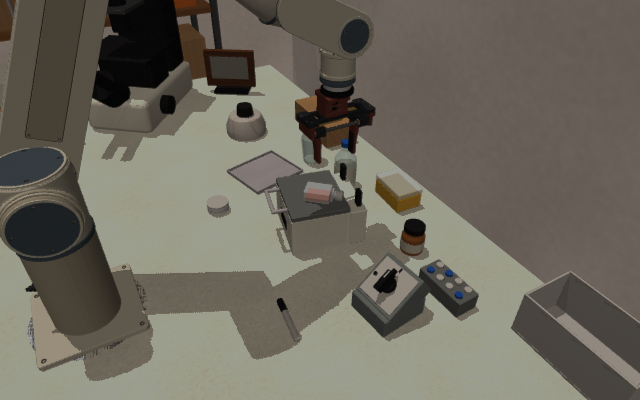

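View pics/wrist0.png

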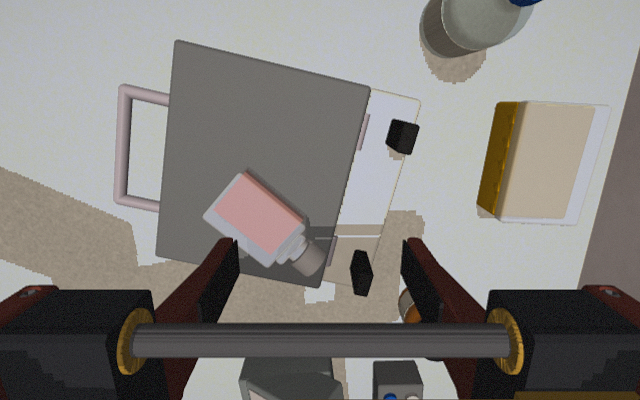

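The scene view shows the tray at (405,322), the chest at (320,215) and the isolator at (260,168). In the side view the flask is at (320,193) and the isolator handle at (386,280). The wrist view shows the flask body at (255,215) with its cap at (310,257), and the lid handle bar at x≈122.

```bash
python3 - <<'E'
from h import *
np.set_printoptions(suppress=True,precision=1)
S,D,W=load('scene'),load('side'),load('wrist')
# lid corners wrist
for uv in [(177,40),(370,88),(320,288),(156,257)]: print('lid',onz(W,uv,120))
print('bar ends',onz(W,(122,86),113),onz(W,(117,202),113))
def pink(c,box):
    f=c[3].astype(int);m=((f[...,0]-f[...,1]>40)&(f[...,0]-f[...,2]>25)&(f[...,0]>130)).astype(np.uint8)
    k=np.zeros_like(m);x0,y0,x1,y1=box;k[y0:y1,x0:x1]=m[y0:y1,x0:x1]
    P=np.argwhere(k)[:,::-1].astype(np.float32);return P.mean(0),len(P),cv2.boxPoints(cv2.minAreaRect(P))
pw=pink(W,(190,150,330,280));pd=pink(D,(290,170,350,215));ps=pink(S,(280,165,350,205))
for p in (pw,pd,ps):print(p[0],p[1],p[2].tolist())
print('flask WD',tri(W,pw[0],D,pd[0]),'WS',tri(W,pw[0],S,ps[0]),'cap',tri(W,(310,257),D,(338,197)))
print('flask top corners',[onz(W,u,150) for u in pw[2]])
# tray in scene & side
for uv in [(399,277),(461,317),(410,370),(349,322)]: print('tray scene',onz(S,uv,10))
for uv in [(269,152),(302,172),(262,191),(227,171)]: print('tray side',onz(D,uv,10))
# isolator: panel handle centre
print('iso', tri(D,(386,281),S,(262,160)))
for uv in [(374,254),(424,290),(391,313),(354,289)]: print('iso side',onz(D,uv,80))
E
cat > comp.py <<'E'
from h import *
import sys
D=load('side')[3];S=load('scene')[3]
a=cv2.resize(D[240:340,340:440],(400,400),interpolation=cv2.INTER_CUBIC)
b=cv2.resize(S[130:230,220:320],(400,400),interpolation=cv2.INTER_CUBIC)
cv2.imwrite('pics/comp.png',np.hstack([a,b])[...,::-1])
E
python3 comp.py
```

```text
lid [520.  122.5 120. ]
lid [662.1  89.4 120. ]
lid [624.2 -83.1 120. ]
lid [479.3 -52.  120. ]
bar ends [470.4  91.1 113. ] [449.5  -3.3 113. ]
[258.1 212.5] 1174 [[213.54957580566406, 209.15814208984375], [244.54046630859375, 171.81015014648438], [301.84771728515625, 219.36297607421875], [270.8568115234375, 256.7109680175781]]
[nan nan] 0 [[0.0, 0.0], [0.0, 0.0], [0.0, 0.0], [0.0, 0.0]]
[314.2 190.9] 69 [[301.91998291015625, 191.55999755859375], [302.70001220703125, 186.10000610351562], [325.3800048828125, 189.33999633789062], [324.5999755859375, 194.79998779296875]]
 ** On entry to DLASCL parameter number  4 had an illegal value
 ** On entry to DLASCL parameter number  4 had an illegal value
 ** On entry to DLASCL parameter number  4 had an illegal value
 ** On entry to DLASCL parameter number  4 had an illegal value
 ** On entry to DLASCL parameter number  5 had an illegal value
 ** On entry to DLASCL parameter number  4 had an illegal value<stdin>:10: RuntimeWarning: Mean of empty slice.
  ret = um.true_divide(
Traceback (most recent call last):
  File "h.py", line 23, in tri
    s=np.linalg.lstsq(np.stack([r1,-r2],1),c2-c1,rcond=None)[0]
      ~~~~~~~~~~~~~~~^^^^^^^^^^^^^^^^^^^^^^^^^^^^^^^^^^^^^^^
numpy.linalg.LinAlgError: SVD did not converge in Linear Least Squares
```

View pics/comp.png

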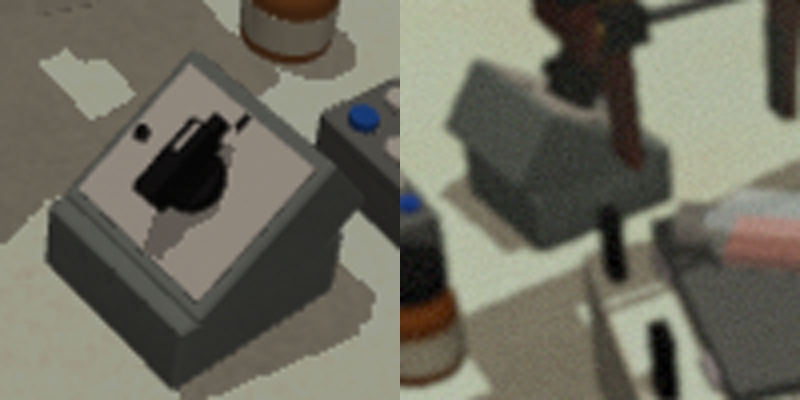

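The crop shows the isolator panel with corners at about (389,256), (421,282), (389,315) and (359,287) in the side view. The bar is at (386,281) and points to the ON line; the OFF dot is at (375,273).

```bash
python3 - <<'E'
from h import *
np.set_printoptions(suppress=True,precision=1)
S,D,W=load('scene'),load('side'),load('wrist')
def pink(c,box,t=40):
    f=c[3].astype(int);m=((f[...,0]-f[...,1]>t)&(f[...,0]-f[...,2]>t*.6)&(f[...,0]>110)).astype(np.uint8)
    k=np.zeros_like(m);x0,y0,x1,y1=box;k[y0:y1,x0:x1]=m[y0:y1,x0:x1]
    P=np.argwhere(k)[:,::-1].astype(np.float32);r=cv2.minAreaRect(P);return np.array(r[0]),len(P),cv2.boxPoints(r)
pw=pink(W,(190,150,330,280),25);pd=pink(D,(290,170,350,215),20);ps=pink(S,(280,165,350,205),20)
for p in (pw,pd,ps):print(p[0],p[1],p[2].tolist())
print('flask WD',tri(W,pw[0],D,pd[0]),'WS',tri(W,pw[0],S,ps[0]),'cap',tri(W,(310,257),D,(338,197)))
for z in (120,150):print('flask corners',z,[onz(W,u,z) for u in pw[2]],onz(W,(312,259),z))
for uv in [(399,277),(461,317),(410,370),(349,322)]: print('tray scene',onz(S,uv,10))
for uv in [(269,152),(302,172),(262,191),(227,171)]: print('tray side',onz(D,uv,10))
for uv in [(388.7,256.2),(421.2,282.5),(388.7,315),(359.5,287.5)]: print('iso',onz(D,uv,118 if uv[1]<285 and uv[0]>365 else 55))
print('tri lid corner',tri(W,(177,40),D,(277,178)),tri(W,(370,88),D,(331,172)))
E
```

```text
[257.8 214.2] 3625 [[212.8306121826172, 209.20465087890625], [244.50315856933594, 170.93365478515625], [302.728271484375, 219.11996459960938], [271.05572509765625, 257.3909606933594]]
[317.5 193.6] 223 [[304.760009765625, 196.67999267578125], [306.1199951171875, 187.16000366210938], [330.20001220703125, 190.60000610351562], [328.84002685546875, 200.1199951171875]]
[314.5 189.6] 252 [[300.7882080078125, 193.7529296875], [301.58819580078125, 183.35293579101562], [328.12347412109375, 185.39410400390625], [327.323486328125, 195.79409790039062]]
flask WD (array([573.8,  -8.7, 129.7]), np.float64(1.0192255120522908)) WS (array([574.1, -10.1, 127.1]), np.float64(2.7577473659444456)) cap (array([614.1, -46.1, 129.9]), np.float64(3.6482891652109206))
flask corners 120 [array([533.8,  -7.5, 120. ]), array([562.7,  25.4, 120. ]), array([609.5, -16.4, 120. ]), array([581. , -52.4, 120. ])] [617.1 -53.9 120. ]
flask corners 150 [array([544. ,   2.6, 150. ]), array([569.6,  31.7, 150. ]), array([611.2,  -5.3, 150. ]), array([585.9, -37.2, 150. ])] [617.9 -38.6 150. ]
tray scene [507.3 239.6  10. ]
tray scene [473.4 389.9  10. ]
tray scene [638.6 422.2  10. ]
tray scene [671.6 279.3  10. ]
tray side [626.  412.1  10. ]
tray side [667.2 254.7  10. ]
tray side [516.6 221.5  10. ]
tray side [463.5 370.7  10. ]
iso [ 606.8 -268.6  118. ]
iso [ 619.8 -363.3  118. ]
iso [ 548.  -360.6   55. ]
iso [ 536.4 -267.9   55. ]
tri lid corner (array([520.8, 121.5, 116.9]), np.float64(4.754170828701565)) (array([667.1,  88.1, 107.7]), np.float64(7.326618304572187))
```

```bash
python3 -m inch '[[[-11,-49,40,0,0,-0.84,100],[-11,-49,40,0,0,-0.84,100],[-11,-49,40,0,0,-0.84,100],[-11,-49,40,0,0,-0.84,100],[-11,-49,40,0,0,-0.84,100],[-11,-49,40,0,0,-0.84,100],[-11,-49,40,0,0,-0.84,100],[-11,-49,60,0,0,-0.84,100],[-11,-49,80,0,0,-0.84,100],[-11,-49,99,0,0,-0.84,100],[-11,-49,99,0,0,-0.84,100],[-11,-49,99,0,0,-0.84,30],[-11,-49,99,0,0,-0.84,30],[-11,-49,99,0,0,-0.84,30],[-11,-49,99,0,0,-0.84,30],[-11,-49,99,0,0,-0.84,30],[-11,-49,99,0,0,-0.84,30],[-11,-49,99,0,0,-0.84,30]]]'; python3 - <<'E'
from h import *
grab('wrist','pics/w1.png');print(status.get_obs())
E
```

```text
t: 1.95
ee_pos: [576.1, -11.0, 143.0]
orientation: [1.123, 2.934, 0.0]
ft_force: [-1.4, 0.5, 3.6]
width: 47.9
grasp_force: 30.0
{'t': 2.0, 'qpos': array([-3.97186270e-02,  4.83393129e-01,  1.80519376e+00,  2.12449696e-05,
        8.52633110e-01, -8.79706784e-01]), 'qvel': array([-5.34511667e-04,  1.49914723e-03,  8.76344837e-04, -1.30235518e-03,
        1.44310570e-04, -2.94201812e-05]), 'joint_torque': array([-7.40099489e-02, -5.02943408e+01, -2.12166059e+01, -1.96499104e-02,
       -2.08653035e-01, -1.10469293e-02]), 'ee_pos': array([576.13044827, -10.98110514, 143.03057315]), 'orientation': array([1.12247120e+00, 2.93385015e+00, 2.11078551e-04]), 'ft_force': array([-0.60677172,  0.5478502 ,  3.5566163 ]), 'moment': array([ 0.05091809,  0.10744353, -0.01068077]), 'grasp_force': 30.00069558620453, 'width': 47.959335716682666}
```

View pics/w1.png

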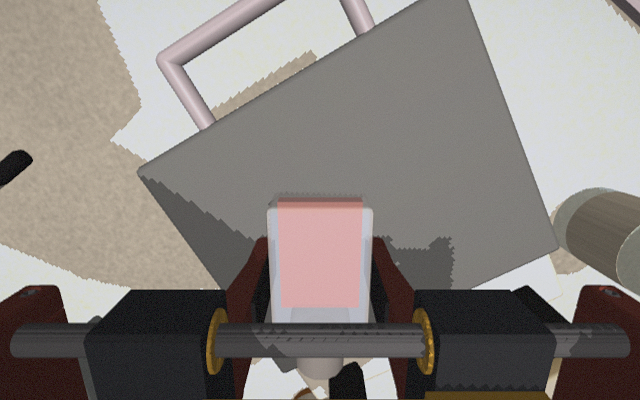

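The wrist view shows the flask body (268–372, 198–325) held squarely between the pads. I'll lift it and look at the tray.

```bash
python3 -m inch '[[[0,0,-20,0,0,0,30],[0,0,-50,0,0,0,30],[0,0,-80,0,0,0,30],[10,15,-105,0,0,0,30],[25,39,-120,0,0,0,30],[45,69,-120,0,0,0,30],[65,100,-120,0,0,0,30],[85,132,-120,0,0,0,30],[105,163,-120,0,0,0,30],[125,194,-120,0,0,0,30],[142,220,-120,0,0,0,30],[153,238,-120,0,0,0,30],[159,246,-120,0,0,0,30],[159,246,-120,0,0,0,30],[159,246,-120,0,0,0,30]]]'; python3 - <<'E'
from h import *
grab('wrist','pics/w2.png')
E
```

```text
t: 3.5
ee_pos: [621.6, 277.3, 262.5]
orientation: [-1.123, -2.934, 0.001]
ft_force: [-0.1, -0.6, -0.3]
width: 47.7
grasp_force: 30.0
```

View pics/w2.png

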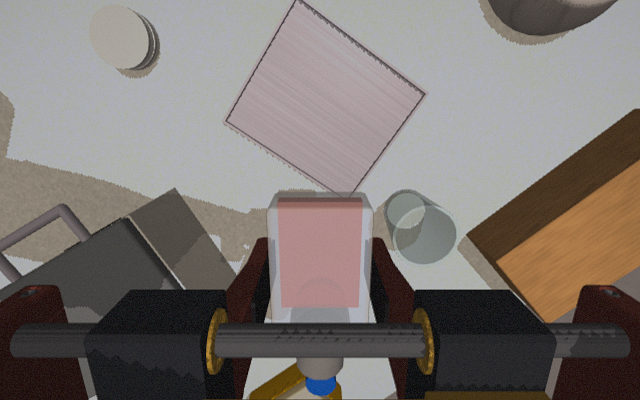

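The tray corners are at (296,0), (426,94), (352,196) and (225,123). The flask is still level in the grip.

```bash
python3 - <<'E'
from h import *
np.set_printoptions(suppress=True,precision=1)
S,W=load('scene'),load('wrist')
P=[onz(W,u,10) for u in [(296,0),(426,94),(352,196),(225,123)]];print(P,np.mean(P,0))
for u,v in zip([(296,0),(426,94),(352,196),(225,123)],[(461,317),(410,370),(349,322),(399,277)]):print(tri(W,u,S,v))
o=status.get_obs();M=R.from_rotvec(o['orientation']).as_matrix()
t=np.array([*np.mean(P,0)[:2],o['ee_pos'][2]]);print(M.T@(t-o['ee_pos']))
E
```

```text
[array([470. , 379.7,  10. ]), array([637.8, 425.5,  10. ]), array([674. , 284.5,  10. ]), array([507.1, 231.5,  10. ])] [572.2 330.3  10. ]
(array([465.3, 382.9,  -3.2]), np.float64(4.425245083736042))
(array([638.5, 423.9,  11.7]), np.float64(2.974140393980618))
(array([673.4, 283.9,  15.2]), np.float64(2.9097241034742756))
(array([504.5, 232.6,   3.8]), np.float64(6.447896292827971))
[72.4  6.6 -0. ]
```

```bash
python3 -m inch '[[[25,2,-0,0,0,0,30],[55,5,20,0,0,0,30],[75,7,55,0,0,0,30],[82,7,95,0,0,0,30],[82,7,135,0,0,0,30],[82,7,170,0,0,0,30],[82,7,195,0,0,0,30],[82,7,212,0,0,0,30],[82,7,222,0,0,0,30],[82,7,229,0,0,0,30],[82,7,231,0,0,0,30],[82,7,233,0,0,0,30],[82,7,234,0,0,0,30],[82,7,235,0,0,0,30],[82,7,235,0,0,0,30]]]'
```

```text
t: 5.05
ee_pos: [565.6, 338.4, 28.1]
orientation: [1.122, 2.934, 0.001]
ft_force: [-0.8, 0.4, -1.0]
width: 48.0
grasp_force: 30.0
```

```bash
python3 -m inch '[[[0,0,1,0,0,0,30],[0,0,1.5,0,0,0,30],[0,0,2,0,0,0,30],[0,0,2,0,0,0,30]]]'
```

```text
t: 5.45
ee_pos: [565.4, 338.3, 26.1]
orientation: [1.123, 2.934, 0.0]
ft_force: [-1.3, -0.7, 3.4]
width: 47.9
grasp_force: 30.0
```

```bash
python3 -m inch '[[[0,0,0,0,0,0,100],[0,0,0,0,0,0,100],[0,0,0,0,0,0,100],[0,0,0,0,0,0,100],[0,0,-20,0,0,0,100],[0,0,-50,0,0,0,100],[0,0,-90,0,0,0,100],[0,0,-135,0,0,0,100],[0,0,-180,0,0,0,100],[0,0,-225,0,0,0,100],[0,0,-245,0,0,0,100]]]'
python3 - <<'E'
from h import *
grab('scene','pics/s2.png')
E
python3 -m inch '[[[-24,-30,0,0,0,0.14,100],[-48,-60,0,0,0,0.28,100],[-72,-92,0,0,0,0.42,100],[-96,-122,0,0,0,0.56,100],[-120,-153,0,0,0,0.7,100],[-144,-183,0,0,0,0.84,100],[-168,-214,0,0,0,0.98,100],[-192,-244,0,0,0,1.12,100],[-216,-275,0,0,0,1.26,100],[-240,-306,0,0,0,1.4,100],[-264,-336,0,0,0,1.54,100],[-288,-367,0,0,0,1.68,100],[-312,-397,0,0,0,1.82,100],[-336,-428,0,0,0,1.96,100],[-360,-459,0,0,0,2.1,100],[-384,-489,0,0,0,2.24,100],[-400,-510,0,0,0,2.27,100],[-407,-519,0,0,0,2.27,100],[-407,-519,0,0,0,2.27,100],[-407,-519,0,0,0,2.27,100]]]'
python3 - <<'E'
from h import *
c=grab('wrist','pics/w3.png')
s=load('scene')[3][260:400,310:510]
im=np.vstack([cv2.resize(c[3],(560,350)),cv2.resize(s,(350,245),interpolation=cv2.INTER_CUBIC) if 0 else np.pad(cv2.resize(s,(350,245)),((0,0),(0,210),(0,0)))])
cv2.imwrite('pics/c3.png',c[3][...,::-1]); cv2.imwrite('pics/m3.png',im[...,::-1])
E
```

```text
t: 6.55
ee_pos: [566.8, 339.1, 275.8]
orientation: [1.121, 2.93, 0.008]
ft_force: [0.8, 0.1, 0.2]
width: 87.8
grasp_force: 0.0
t: 8.6
ee_pos: [521.9, -318.8, 270.1]
orientation: [-3.133, -0.222, 0.001]
ft_force: [-0.2, 0.9, 0.9]
width: 87.7
grasp_force: 0.0
```

View pics/m3.png

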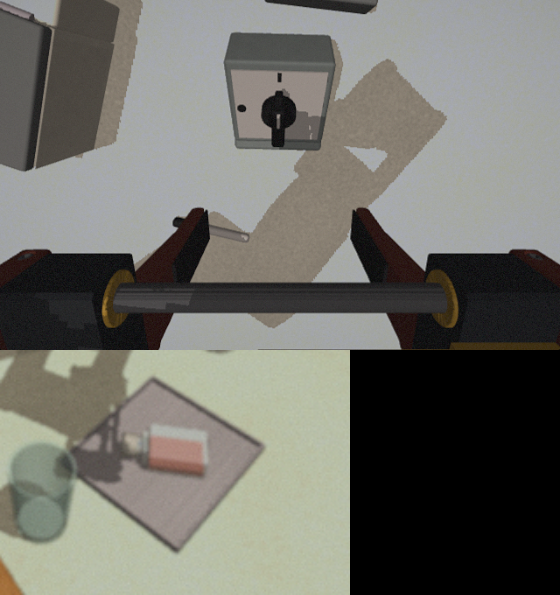

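The flask lies flat inside the tray, near its middle. In the wrist view the isolator panel corners are at about (264,80), (375,80), (368,163) and (273,163), with the bar pointing at the ON line.

```bash
python3 - <<'E'
from h import *
np.set_printoptions(suppress=True,precision=2)
D,W=load('side'),load('wrist')
P=[]
for a,b in zip([(264,80),(375,80),(368,163),(273,163)],[(388.7,256.2),(421.2,282.5),(388.7,315),(359.5,287.5)]):
    p,e=tri(W,a,D,b);P.append(p);print(p,e)
P=np.array(P);c=P.mean(0);n=np.linalg.svd(P-c)[2][2];n*=np.sign(n[2])
print('centre',c,'normal',n,'tilt',np.degrees(np.arccos(n[2])),'heading',np.degrees(np.arctan2(-n[1],-n[0])))
yv=P[0]-P[1]+P[3]-P[2];print('yaw from y',np.degrees(np.arctan2(-yv[0],yv[1])))
# black handle tri
f=W[3].astype(int);m=((f.sum(2)<120)).astype(np.uint8);m[:60]=0;m[185:]=0;m[:,:290]=0;m[:,350:]=0
q=np.argwhere(m)[:,::-1].astype(np.float32);print('blob',len(q),cv2.minAreaRect(q),q.min(0),q.max(0))
for h in (0,38): print('proj axis',h,proj(W,c+n*h))
E
```

```text
[ 612.05 -258.64  108.21] 5.416812161538811
[ 626.01 -354.05  106.15] 5.205861748638734
[ 543.42 -366.51   63.87] 1.432505470022183
[ 531.34 -268.99   60.94] 7.214169784701874
centre [ 578.21 -312.05   84.79] normal [-0.47 -0.06  0.88] tilt 28.512336530195743 heading 7.1796989441690915
yaw from y 7.687566259530739
blob 1501 ((317.6512145996094, 126.58055114746094), (79.3780517578125, 39.68902587890625), 69.22774505615234) [299.  84.] [337. 167.]
proj axis 0 [321.75 124.53]
proj axis 38 [321.52 148.17]
```

```bash
python3 - <<'E'
from h import *
np.set_printoptions(suppress=True,precision=1)
D,W=load('side'),load('wrist')
yaw=np.radians(7.6);t=np.radians(35)
x=np.array([np.cos(yaw)*np.cos(t),np.sin(yaw)*np.cos(t),np.sin(t)]);y=np.array([-np.sin(yaw),np.cos(yaw),0]);n=np.cross(x,y)
for c in [np.array([578,-309,84.])]:
  for nm,p in dict(near=c-25*x+38*n,far=c+25*x+38*n,mid=c+38*n).items(): print(nm,proj(W,p),proj(D,p))
  g=c+27*n
  o=status.get_obs();M=R.from_rotvec(o['orientation']).as_matrix()
  T=np.stack([x,-y,-n],1)
  print('grip',g,'rel',M.T@(g-o['ee_pos']),'rot',R.from_matrix(M.T@T).as_rotvec(),'pre60',M.T@(g+60*n-o['ee_pos']),np.linalg.det(T))
im=cv2.resize(W[3][60:200,250:390],(560,560),interpolation=cv2.INTER_CUBIC);cv2.imwrite('pics/i4.png',im[...,::-1])
E
```

```text
near [318.2 170.5] [373.1 287.3]
far [318.3 129.8] [389. 269.]
mid [318.2 151.5] [381.1 278.1]
grip [ 562.6 -311.   106.1] rel [ 41.3  -1.5 164.2] rot [-0.   0.6  0. ] pre60 [  6.9  -1.9 115. ] 0.9999999999999997
```

View pics/i4.png

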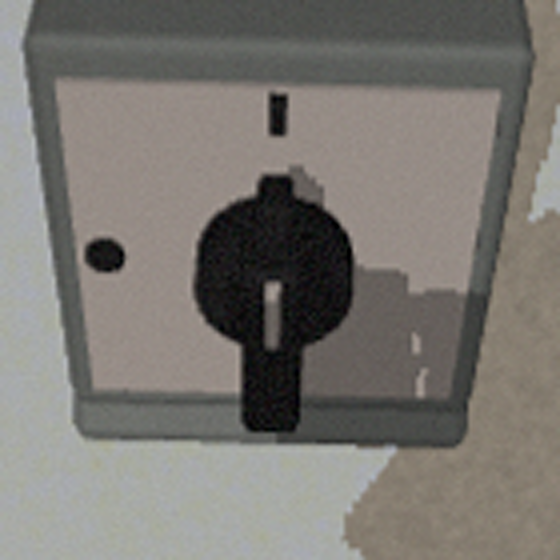

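```bash
python3 -m inch '[[[0,0,30,0,0.12,0,70],[2,0,60,0,0.25,0,70],[5,-1,90,0,0.38,0,70],[7,-1,115,0,0.5,0,70],[7,-1,115,0,0.61,0,70],[7,-1,115,0,0.61,0,70],[18,-1,131,0,0.61,0,70],[28,-1,145,0,0.61,0,70],[38,-1,159,0,0.61,0,70],[38,-1,159,0,0.61,0,70],[38,-1,159,0,0.61,0,70]]]'
```

```text
t: 9.75
ee_pos: [559.7, -312.3, 111.8]
orientation: [-2.949, -0.21, -0.928]
ft_force: [0.1, -0.8, 0.3]
width: 61.3
grasp_force: 0.0
```

```bash
python3 -m inch '[[[0,0,0,0,0,0,0],[0,0,0,0,0,0,0],[0,0,0,0,0,0,0],[0,0,0,0,0,0,0],[0,0,0,0,0,0,0],[0,0,0,0,0,0,0]]]'; python3 - <<'E'
from h import *
grab('wrist');W=load('wrist')
f=W[3].astype(int);print(status.get_obs()['moment'])
cv2.imwrite('pics/w5.png',W[3][...,::-1])
E
```

```text
t: 10.35
ee_pos: [559.4, -313.2, 111.7]
orientation: [-2.949, -0.208, -0.928]
ft_force: [-5.3, 12.3, 5.9]
width: 16.7
grasp_force: 6.4
[ 0.18593798 -0.34347749 -0.11768627]
```

View pics/w5.png

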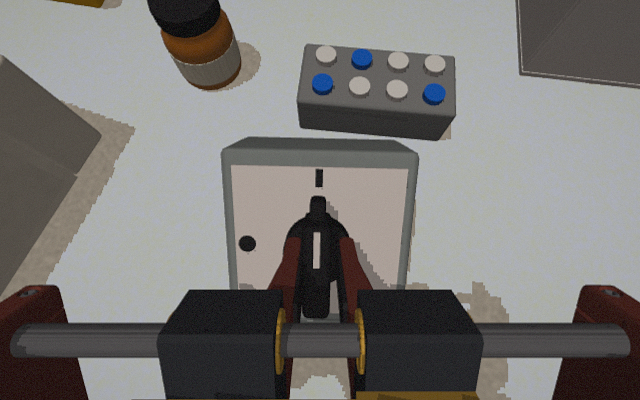

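The wrist view shows the fingers on either side of the bar at (318,260), with the disc centred near (318,244).

```bash
python3 - <<'E'
from h import *
W=load('wrist');o=status.get_obs();M=R.from_rotvec(o['orientation']).as_matrix()
for d in (0,21):
  for dx in (-5,0,5,10): print(d,dx,proj(W,o['ee_pos']+M@np.array([dx,0,d])).round(1))
E
python3 -m inch '[[[0,-0.7,0,0,0,0,0],[0,-1.4,0,0,0,0,0],[0,-1.4,0,0,0,0,0],[0,-1.4,0,0,0,0,0]]]'
```

```text
0 -5 [317.5 282.6]
0 0 [317.5 273.6]
0 5 [317.5 264.4]
0 10 [317.4 255. ]
21 -5 [317.6 262.5]
21 0 [317.6 254.3]
21 5 [317.6 246. ]
21 10 [317.6 237.5]
t: 10.8
ee_pos: [559.2, -311.7, 111.7]
orientation: [-2.949, -0.208, -0.928]
ft_force: [-4.0, 4.2, 4.7]
width: 14.2
grasp_force: 29.9
```

```bash
python3 -m inch '[[[0,-0.7,0,0,0,-0.14,0],[0.2,0,0,0,0,-0.28,0],[0.4,0.6,0,0,0,-0.42,0],[0.8,1.3,0,0,0,-0.56,0],[1.2,1.8,0,0,0,-0.7,0],[1.2,1.8,0,0,0,-0.7,0]]]'; python3 -c "
from h import *;o=status.get_obs();print(o['moment'],o['qpos'])"
```

```text
t: 11.4
ee_pos: [559.3, -311.9, 111.7]
orientation: [2.599, 1.171, 0.862]
ft_force: [-8.8, 8.5, 6.9]
width: 14.0
grasp_force: 30.0
[0.85085343 0.71015538 0.79302425] [-0.72845273  0.56007144  1.95976317  1.18133887  0.49464249 -1.03999866]
```

```bash
python3 -m inch '[[[-0.5,1.3,0,0,0,-0.14,0],[-0.3,2,0,0,0,-0.28,0],[-0.1,2.6,0,0,0,-0.42,0],[0.3,3.3,0,0,0,-0.56,0],[0.7,3.8,0,0,0,-0.7,0],[1.2,4.3,0,0,0,-0.84,0],[1.4,4.5,0,0,0,-0.89,0],[1.4,4.5,0,0,0,-0.89,0]]]'; python3 -c "
from h import *;o=status.get_obs();print(o['moment'],o['qpos']);grab('side','pics/d6.png');f=load('side')[3][230:350,330:450];cv2.imwrite('pics/d6c.png',cv2.resize(f,(480,480),interpolation=cv2.INTER_CUBIC)[...,::-1])"
```

```text
t: 12.2
ee_pos: [559.8, -312.3, 111.8]
orientation: [1.734, 2.039, 0.631]
ft_force: [-21.8, 8.9, 7.3]
width: 13.8
grasp_force: 30.2
[1.40907678 2.59016103 0.6653199 ] [-0.72789284  0.56040087  1.95531524  1.16373089  0.49751979 -1.90694085]
```

```bash
python3 -m inch '[[[0,0,0,0,0,-0.05,0],[0,0,0,0,0,-0.05,0],[0,0,0,0,0,-0.05,0]]]'; python3 - <<'E'
from h import *
o=status.get_obs();M=R.from_rotvec(o['orientation']).as_matrix();M0=R.from_rotvec([-2.949,-0.208,-0.928]).as_matrix()
n=-M[:,2];print(R.from_matrix(M0.T@M).as_rotvec(),n,n@o['moment'],o['moment'])
yaw=np.radians(7.6);print('bar angle',np.degrees(np.arctan2(M[:,0]@[-np.sin(yaw),np.cos(yaw),0], M[:,0]@(np.cross([-np.sin(yaw),np.cos(yaw),0],n)))))
E
```

```text
t: 12.55
ee_pos: [559.9, -312.4, 111.8]
orientation: [1.68, 2.073, 0.616]
ft_force: [-20.8, 8.3, 5.8]
width: 14.6
grasp_force: 31.0
[ 8.89941960e-03  7.39809426e-04 -1.63715054e+00] [-0.56173858 -0.08636781  0.82279425] -0.6984428988273788 [1.5275164  2.5345023  0.46004381]
bar angle 94.1758219276073
```

```bash
python3 -m inch '[[[0,0,0,0,0,0,60],[0,0,0,0,0,0,60],[0,0,0,0,0,0,60],[0,0,-20,0,0,0,60],[0,0,-50,0,0,0,60],[0,0,-85,0,0,0,60],[0,0,-120,0,0,0,60],[0,0,-150,0,0,0,60],[0,0,-150,0,0,0,60]]]'; python3 - <<'E'
from h import *
np.set_printoptions(suppress=True,precision=3)
grab('side','pics/d7.png');D=load('side');W=grab('wrist','pics/w7.png')
# handle orientation from side: dark pixels near the panel
f=D[3].astype(int);m=(f.sum(2)<110).astype(np.uint8);m[:258]=0;m[312:]=0;m[:,:362]=0;m[:,418:]=0
n,l,st,ce=cv2.connectedComponentsWithStats(m);print('side',[(st[i].tolist(),ce[i].round(1).tolist()) for i in range(1,n) if st[i][4]>4])
o=status.get_obs();M=R.from_rotvec(o['orientation']).as_matrix()
print(o['ee_pos'],o['qpos'])
h=np.radians(-13);T=np.stack([[-np.sin(h),np.cos(h),0],[np.cos(h),np.sin(h),0],[0,0,-1]],1)
for z in (300,):print(M.T@(np.array([462,44,z])-o['ee_pos']),R.from_matrix(M.T@T).as_rotvec())
E
```

```text
t: 13.45
ee_pos: [479.3, -330.1, 241.4]
orientation: [1.669, 2.063, 0.609]
ft_force: [0.3, -0.4, 0.3]
width: 52.4
grasp_force: 0.0
side [([373, 271, 23, 22, 287], [385.7, 282.5])]
[ 479.479 -328.726  238.365] [-0.867  0.282  2.006  0.862  0.691 -1.715]
[366.054  89.761 -31.241] [ 0.61  -0.089  0.423]
```

```bash
python3 - <<'E'
from h import *
D=load('side');yaw=np.radians(7.6);t=np.radians(35)
x=np.array([np.cos(yaw)*np.cos(t),np.sin(yaw)*np.cos(t),np.sin(t)]);y=np.array([-np.sin(yaw),np.cos(yaw),0]);n=np.cross(x,y);c=np.array([580,-309,84.])
for a in (0,70,80,90):
  b=np.cos(np.radians(a))*x+np.sin(np.radians(a))*y
  print(a,[proj(D,c+k*b+hh*n).round(1).tolist() for k,hh in((-25,38),(25,38),(25,12))])
E
python3 -m inch '[[[37,9,-3,0.1,-0.015,0.07,60],[74,18,-6,0.2,-0.03,0.14,60],[110,27,-9,0.3,-0.045,0.21,60],[147,36,-12,0.4,-0.06,0.28,60],[184,45,-16,0.5,-0.074,0.35,60],[220,54,-19,0.61,-0.089,0.423,60],[257,63,-22,0.61,-0.089,0.423,60],[294,72,-25,0.61,-0.089,0.423,60],[330,81,-28,0.61,-0.089,0.423,35],[355,87,-30,0.61,-0.089,0.423,30],[366,90,-31,0.61,-0.089,0.423,30],[366,90,-31,0.61,-0.089,0.423,30],[366,90,-31,0.61,-0.089,0.423,30]]]'
python3 - <<'E'
from h import *
W=grab('wrist','pics/w8.png')
S=grab('scene','pics/s8.png')
f=W[3][:300];g=cv2.cvtColor(f,cv2.COLOR_RGB2HSV)
for z in (113,):
  for p in [(470.4,91.1,z),(449.5,-3.3,z),(460,44,z),(520,122,120),(479,-52,120)]: print(p,proj(W,p).round(0))
# predicted row profile along chest-x through the handle middle
for s in range(-30,60,4):
  p=proj(W,(461+.974*s,44-.225*s,113)).round().astype(int)
  if 0<=p[0]<640 and 0<=p[1]<400: print(s,p,W[3][p[1],p[0]])
E
```

```text
0 [[373.9, 286.9], [389.8, 268.7], [393.9, 272.8]]
70 [[387.0, 287.8], [376.9, 268.1], [381.2, 272.2]]
80 [[388.7, 286.6], [375.2, 269.3], [379.5, 273.4]]
90 [[390.2, 285.1], [373.7, 270.8], [378.1, 274.8]]
t: 14.85
ee_pos: [461.7, 45.2, 298.9]
orientation: [-2.452, -1.957, 0.002]
ft_force: [-0.4, -0.3, -0.0]
width: 26.4
grasp_force: 0.0
(470.4, 91.1, 113) [319. 136.]
(449.5, -3.3, 113) [320. 228.]
(460, 44, 113) [320. 184.]
(520, 122, 120) [364.  92.]
(479, -52, 120) [356. 265.]
-30 [291 183] [177 178 175]
-26 [295 183] [178 181 177]
-22 [299 183] [177 177 172]
-18 [303 183] [179 182 177]
-14 [307 183] [175 179 172]
-10 [311 183] [177 180 179]
-6 [315 183] [175 178 162]
-2 [319 184] [137 122 128]
2 [322 184] [166 155 155]
6 [326 184] [127 115 116]
10 [330 184] [177 181 176]
14 [334 184] [144 134 120]
18 [338 184] [144 134 124]
22 [342 184] [181 185 172]
26 [346 184] [178 181 178]
30 [350 184] [19 10  8]
34 [354 184] [87 82 75]
38 [358 184] [79 75 74]
42 [361 184] [108 105 104]
46 [365 184] [106 104 101]
50 [369 184] [107 107 104]
54 [373 184] [104 104 104]
58 [377 184] [108 105 103]
```

```bash
python3 -m inch '[[[0,1.6,40,0,0,0,30],[0,1.6,80,0,0,0,30],[0,1.6,120,0,0,0,30],[0,1.6,145,0,0,0,30],[0,1.6,160,0,0,0,30],[0,1.6,170,0,0,0,30],[0,1.6,179,0,0,0,30],[0,1.6,179,0,0,0,30],[0,1.6,179,0,0,0,30],[0,1.6,179,0,0,0,0],[0,1.6,179,0,0,0,0],[0,1.6,179,0,0,0,0],[0,1.6,179,0,0,0,0]]]'
```

```text
t: 16.25
ee_pos: [463.8, 44.7, 121.6]
orientation: [-2.456, -1.956, -0.002]
ft_force: [1.4, -0.8, 3.8]
width: 9.2
grasp_force: 30.0
```

```bash
python3 -m inch '[[[0,0.7,-9.2,0,0,0,0],[0,1.7,-18.4,0,0,0,0],[0,3.3,-27.6,0,0,0,0],[0,5.3,-36.6,0,0,0,0],[0,5.3,-36.6,0,0,0,0]]]'; python3 - <<'E'
from h import *
W=grab('wrist','pics/w9.png');S=grab('side','pics/d9.png');grab('scene','pics/s9.png')
a=S[3][140:260,240:400];b=load('scene')[3][140:260,240:400]
cv2.imwrite('pics/m9.png',np.hstack([cv2.resize(a,(400,300)),cv2.resize(b,(400,300))])[...,::-1])
E
```

```text
t: 16.75
ee_pos: [468.9, 43.5, 158.6]
orientation: [-2.456, -1.955, -0.002]
ft_force: [2.6, -1.0, -0.8]
width: 9.0
grasp_force: 30.0
```

View pics/m9.png

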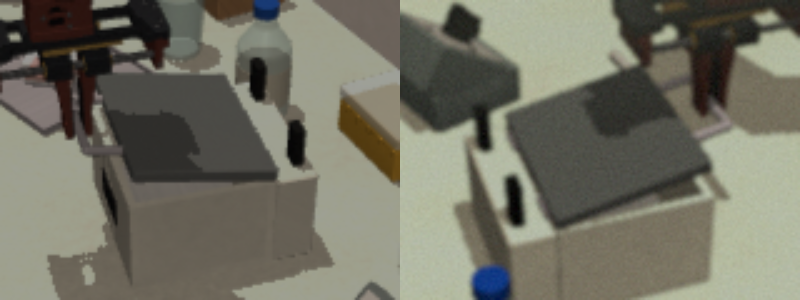

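The lid is raised slightly and evenly, with the bar held between the fingers. I'll continue along the arc.

```bash
python3 -m inch '[[[0,2.4,-8.9,0,0,0,0],[0,5.3,-17.7,0,0,0,0],[0,8.7,-26.3,0,0,0,0],[0,12.4,-34.8,0,0,0,0],[0,16.6,-43,0,0,0,0],[0,21.2,-51.1,0,0,0,0],[0,26.1,-58.9,0,0,0,0],[0,31.5,-66.5,0,0,0,0],[0,37.3,-73.7,0,0,0,0],[0,43.4,-80.7,0,0,0,0],[0,49.8,-87.4,0,0,0,0],[0,56.5,-93.7,0,0,0,0],[0,56.5,-93.7,0,0,0,0]]]'
```

```text
t: 18.2
ee_pos: [520.8, 31.5, 251.9]
orientation: [-2.451, -1.951, 0.007]
ft_force: [-10.5, 7.1, 14.1]
width: 9.0
grasp_force: 30.0
```

```bash
python3 -m inch '[[[0,6.1,-7,0,0,0,0],[0,13.5,-12.6,0,0,0,0],[0,21.2,-18,0,0,0,0],[0,29.2,-23,0,0,0,0],[0,37.3,-27.5,0,0,0,0],[0,45.6,-31.6,0,0,0,0],[0,54.2,-35.1,0,0,0,0],[0,63,-38.5,0,0,0,0],[0,71.8,-41.2,0,0,0,0],[0,80.9,-43.6,0,0,0,0],[0,90,-45.4,0,0,0,0],[0,99.2,-47,0,0,0,0],[0,99.2,-47,0,0,0,0]]]'
```

```text
t: 19.5
ee_pos: [620.6, 8.4, 299.0]
orientation: [-2.455, -1.955, -0.0]
ft_force: [0.3, 2.8, 5.8]
width: 9.3
grasp_force: 30.0
```

```bash
python3 -m inch '[[[0,9.2,-1,0,0,0,0],[0,18.5,-1.4,0,0,0,0],[0,27.7,-1.3,0,0,0,0],[0,37,-1,0,0,0,0],[0,46.2,0,0,0,0,0],[0,55.4,1.3,0,0,0,0],[0,55.4,1.3,0,0,0,0]]]';python3 -m inch '[[[0,3,0.6,0,0,0,0],[0,6,1.2,0,0,0,0],[0,9,1.8,0,0,0,0],[0,11,2.3,0,0,0,0],[0,11,2.3,0,0,0,0]]]'
```

```text
t: 20.2
ee_pos: [675.7, -4.3, 296.3]
orientation: [-2.456, -1.956, -0.002]
ft_force: [4.6, 3.0, 3.2]
width: 9.0
grasp_force: 30.0
t: 20.7
ee_pos: [684.0, -6.2, 294.4]
orientation: [-2.454, -1.954, 0.002]
ft_force: [-3.8, 5.4, 8.5]
width: 8.9
grasp_force: 30.0
```

```bash
python3 -m inch '[[[0,2,0.5,0,0,0,0],[0,4,1,0,0,0,0],[0,5,1,0,0,0,0],[0,5,1,0,0,0,0]]]'
```

```text
t: 21.1
ee_pos: [684.4, -6.2, 294.2]
orientation: [-2.447, -1.95, 0.013]
ft_force: [-24.8, 8.0, 22.4]
width: 9.1
grasp_force: 30.0
```

```bash
python3 -m inch '[[[0,-3,-1,0,0,0,0],[0,-3,-1,0,0,0,35],[0,-3,-1,0,0,0,35],[0,-3,-1,0,0,0,35],[0,-3,-20,0,0,0,35],[0,-3,-45,0,0,0,35],[0,-30,-80,0,0,0,35],[0,-70,-90,0,0,0,35],[0,-100,-90,0,0,0,35],[0,-100,-90,0,0,0,35]]]'; python3 - <<'E'
from h import *
np.set_printoptions(suppress=True,precision=1)
D=grab('side');S=grab('scene')
def pink(c):
    f=c[3].astype(int);m=((f[...,0]-f[...,1]>35)&(f[...,0]-f[...,2]>20)&(f[...,0]>120)).astype(np.uint8)
    n,l,st,ce=cv2.connectedComponentsWithStats(m);return [(st[i].tolist(),ce[i].round(1).tolist()) for i in range(1,n) if st[i][4]>60]
print('pink',pink(S)); print('expect',proj(S,(566,338,15)),proj(D,(566,338,15)))
# predicted bar position at lid angle a, both views; bright/steel pixel sample
H=np.array([643.5,2.5,105]);x=np.array([.974,-.225,0]);y=np.array([.225,.974,0])
for a in (1.6,1.7,1.75):
  p=H+x*(-185*np.cos(a)+8*np.sin(a))+np.array([0,0,185*np.sin(a)+8*np.cos(a)])
  for c,nm in((D,'side'),(S,'scene')):
    u=[proj(c,p+k*y).round().astype(int) for k in(-45,0,45)];print(a,nm,[q.tolist() for q in u],[c[3][q[1],q[0]].tolist() for q in u if 0<=q[0]<640 and 0<=q[1]<400])
for nm,c in(('side',D),('scene',S)):
  cur=c[3].astype(int); 
# row profile across bar midpoint, scene
  q=proj(c,H+x*41+np.array([0,0,180.6])).round().astype(int);print(nm,q,[cur[q[1],q[0]+k].sum()//3 for k in range(-20,21,2)])
E
```

```text
t: 22.1
ee_pos: [590.0, 14.6, 384.0]
orientation: [-2.455, -1.956, 0.001]
ft_force: [-0.4, 0.5, 0.2]
width: 30.8
grasp_force: 0.0
pink [([328, 0, 51, 9, 297], [353.2, 3.2]), ([396, 311, 29, 18, 323], [410.0, 319.9]), ([258, 373, 64, 27, 887], [294.6, 390.4])]
expect [409.2 317.7] [261.3 166.2]
1.6 side [[353, 137], [347, 128], [341, 120]] [[79, 71, 59], [59, 51, 43], [130, 94, 59]]
1.6 scene [[277, 130], [282, 139], [288, 149]] [[169, 177, 154], [173, 178, 154], [171, 178, 153]]
1.7 side [[360, 137], [354, 128], [348, 119]] [[148, 150, 133], [78, 62, 47], [130, 94, 60]]
1.7 scene [[269, 132], [274, 141], [279, 152]] [[169, 176, 151], [174, 178, 157], [169, 175, 153]]
1.75 side [[364, 137], [357, 128], [351, 120]] [[91, 85, 83], [119, 109, 107], [117, 109, 106]]
1.75 scene [[265, 134], [269, 143], [274, 153]] [[105, 102, 89], [136, 126, 123], [129, 123, 116]]
side [357 128] [np.int64(50), np.int64(50), np.int64(42), np.int64(72), np.int64(70), np.int64(51), np.int64(72), np.int64(62), np.int64(52), np.int64(68), np.int64(111), np.int64(115), np.int64(93), np.int64(96), np.int64(96), np.int64(95), np.int64(95), np.int64(95), np.int64(94), np.int64(96), np.int64(94)]
scene [269 143] [np.int64(167), np.int64(164), np.int64(163), np.int64(165), np.int64(167), np.int64(127), np.int64(45), np.int64(51), np.int64(69), np.int64(115), np.int64(128), np.int64(145), np.int64(169), np.int64(171), np.int64(168), np.int64(164), np.int64(165), np.int64(166), np.int64(166), np.int64(162), np.int64(166)]
```

The bar's pixels match a lid angle of 1.75 in both views. The flask is in the tray, the isolator handle is at off, and the arm is clear.

```bash
python3 -c "
from h import *;print(ctrl.close_job())"
```

```text
the job is handed in; nothing more can be done
None
```

I handed the job in at about 22 s: the flask lies flat in the tray, the isolator is fully off, and the lid rests back on its stop with the gripper clear; the hand-in returned no verdict.

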